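# Change the tempering batch on the hotplate

### The job

The covered pan on the red heating ring is finished: slide it sideways across the glass, without lifting it, into the empty white ring, then slide the open pan from the other white ring onto the red ring in the same way. Next move the lid from the finished pan to the pan now on the red ring, setting it down gently so that it sits flat and fully home, and finally turn the heat knob clockwise until its pointer is at the red dot. Leave everything else on the bench where it is.

Things in the scene. Friction and masses are not known exactly. Their poses are not given: they have to be found in the camera images.
- hotplate: glass-ceramic hotplate, a steel case 320 mm deep (its x) by 700 mm wide (its y) and 55 mm high with a flat black glass top; fixed to the bench. Origin: centre of its underside, z up; the top of the glass is at z = 55 mm. Its front (-x) faces the robot. Three printed rings stand in a row along its y, 190 mm apart: the red heating ring always in the middle of the row, a white standing ring on each side. Control strip with the knob at its -y end.
- heat_ring: red double ring printed on the glass, the heating zone; outer diameter 162 mm, 155 mm inside the line. Origin: its centre, at the height of the glass. At the start the covered finished pan stands on it.
- rest_free: white printed ring, same size, the standing zone that is empty at the start (left or right of the red ring). Origin: its centre, on the glass.
- rest_used: the other white printed ring, same size, where the open pan stands at the start. Origin: its centre, on the glass.
- pan_done: the finished pan, loose, with the lid on at the start: round stainless pan 130 mm in diameter, 60 mm high, 0.5 to 0.8 kg, with a straight black handle; straw-coloured tweezers inside. Origin: centre of its underside, z up. The handle runs along the pan's -x (roughly towards the robot), level, from 78 to 170 mm from the pan's axis, 18 mm wide, 14 mm high, its mid-height 48 mm above the pan's underside; good to grip across at 125 mm from the axis.
- pan_next: the open pan with the next batch of bright tweezers, otherwise the same as pan_done (same size, handle and axes).
- lid: loose round steel lid, 136 mm in diameter, 0.16 kg, that fits either pan. Origin: on its axis in the plane of its rim's underside, which lies on the pan's rim when on (60 mm above the pan's underside); z up. Below the rim a tapered plug reaches 7 mm down into the pan, 111 mm across at its bottom and 119 mm at its root (the pan is 125 mm inside). On top a black cylindrical knob, 30 mm in diameter, from 14 to 46 mm above the origin, to grip from above at 33 mm.
- heat_knob (a joint): angle of the heat knob in rad; it grows as the knob turns clockwise seen from above, 0 to 2.4, and stays where it is left (friction 0.03 N m). The pointer points along the hotplate's -x at 0; the red dot on the scale is at 1.40.
- knob_grip (a point): point on the axis of the heat knob at the height to grip it, 85 mm above the bench. The knob is a black disc 50 mm across with a black upright bar on it, 46 mm long, 13 mm wide, from 65 to 99 mm above the bench. The bar runs along this point's x; a white pointer line runs from the axis to its -x end. Frame turns with the knob, z up.
- tape_dispenser: bystander: black tape dispenser with a yellow roll, 60 x 170 x 120 mm, origin under its centre
- oil_bottle: bystander: white jar with black cap, diameter 68 mm, 150 mm high, origin under its centre
- flux_jar: bystander: cream jar with white cap, diameter 60 mm, 85 mm high, origin under its centre
- pliers: bystander: red-handled pliers lying flat, 175 mm long, 15 mm high, origin near the pivot
- bench_file: bystander: flat file with wooden handle lying flat, 250 mm long, origin between blade and handle
- dial_thermometer: bystander: round steel dial thermometer standing loose on the glass behind the row of rings, 50 mm in diameter, 18 mm high, origin under its centre
There are look-alikes about, which are no part of the job. What is shaped like the lid but green is not meant.

How it is judged:
On the way, in this order (a step that is already met when the one before it is completed fails the run):
1. the finished pan stands inside the empty white ring, let go (horizontal distance between pan_done and rest_free below 0.015 m and contact force between the fingers and pan_done below 0.2 N and linear speed of pan_done below 0.02 m/s), for 0.2 s.
2. the next pan stands inside the red ring, let go (horizontal distance between pan_next and heat_ring below 0.015 m and contact force between the fingers and pan_next below 0.2 N and linear speed of pan_next below 0.02 m/s), for 0.2 s.
3. the lid lies flat and home on the pan on the red ring, let go (distance between lid and pan_next below 0.0635 m and horizontal distance between lid and pan_next below 0.007 m and angle between lid's own z axis and vertical below 0.035 rad and contact force between the fingers and lid below 0.2 N), for 0.2 s.
4. the heat knob points at the red dot (value of joint heat_knob between 1.25 and 1.55 rad), for 0.2 s.
At the end, for the whole second after the job is handed in: Finished pan flat on the glass within 15 mm of the centre of the white ring that was empty, next pan likewise on the red ring; lid flat (2 degrees), fully home, within 7 mm of the next pan's axis; knob within 0.15 rad of the red dot (1.25 to 1.55); all released and at rest (all of step 4 and horizontal distance between pan_done and rest_free below 0.015 m and z of each of pan_done, pan_next in the frame of hotplate below 0.058 m and angle between each of pan_done, pan_next's own z axis and vertical below 0.03 rad and linear speed of each of pan_done, pan_next, lid below 0.02 m/s and horizontal distance between pan_next and heat_ring below 0.015 m and horizontal distance between lid and pan_next below 0.007 m and distance between lid and pan_next below 0.0635 m and angle between lid's own z axis and vertical below 0.035 rad); the robot touches nothing.
It fails at once if a pan is lifted more than 10 mm off the glass or tipped by more than 8 degrees (z of any of pan_done, pan_next in the frame of hotplate above 0.065 m or angle between any of pan_done, pan_next's own z axis and vertical above 0.14 rad).
It fails at once if the lid, not held, moves faster than 0.5 m/s (dropped from more than about 12 mm, or flung) (contact force between the fingers and lid below 0.2 N and linear speed of lid above 0.5 m/s).
It fails at once if another thing on the bench is moved by more than 40 mm (distance of any of tape_dispenser, oil_bottle, flux_jar, pliers, bench_file, dial_thermometer from where it was at the start of the episode above 0.04 m).
It also fails if it takes over 70 s, if anything falls off the work surface, if the arm or the gripper's body presses on something with over 40 N, if the wrist force passes 120 N, or if a joint passes its speed limit or range.

### The arm

A 7-joint arm with a two-finger parallel gripper is mounted at the origin on the work surface. World frame = base frame: x ahead of the robot, y to its left, z up, the work surface at z = 0. Lengths are in m, angles in rad, forces in N, time in s.
With the tool pointing down it reaches from about 0.425 to 0.95 m from the base axis. Payload 4.7 kg.
Tool frame: the origin (TCP) lies between the finger pads; the fingertips stand 25 mm ahead of it and the grasp point (between the pads) lies 6 mm ahead of it; z points along the fingers, y is the line along which they close (so a half turn about z gives the same grasp; the last joint's range is limited). The gripper opens to 85 mm and grips with 20 to 120 N. Pads are 22 mm wide; open, the fingers measure 114 mm over their backs; the gripper's body (76 mm by 85 mm) begins 54 mm behind the grasp point. The pads swing forward as they close: fully open they stand 13 mm farther back than shut.
Start: joints at [-0.029, 0.469, -0.049, 1.532, 0.024, 1.141, -0.082], TCP at [0.675, 0, 0.256] pointing down, gripper open.
Joint ranges: [-2.59, 2.59], [-0.33, 1.99], [-1.39, 1.29], [0.1, 2.45], [-1.04, 4.18], [0.21, 1.99], [-2.66, 2.66]. Speed limits (rad/s): [2.57, 2.57, 3.14, 3.14, 3.14, 3.14, 3.14].

### API

Orientations are given as a 3x3 rotation matrix whose columns are the frame's x, y, z axes.
In Python, from rig import * gives the robot as it stands. Calls block until the motion is done:
- movep(position, orientation): joint-space move of the TCP to a pose.
- move_l(position, attitude=None, feed=0.15, until_force=None): straight line of the TCP; attitude=None keeps the orientation; feed is the mean speed in m/s. With until_force (N) it stops when the force on the tool has changed by that much, and returns True; else False.
- move_joints(angles): joint-space move.
- command_gripper(opening, newtons=None): finger opening in m; newtons is the grip in N (None keeps the last); returns when the fingers have stopped.
- sleep(seconds).
- inverse_kinematics(position, orientation): joint angles nearest the present ones, or None.
- sense(): the state.
- camera(name): name is "scene" or "side" or "wrist"; returns (picture, depth): 480x640x3 uint8, red, green, blue; 480x640 float32, m along the optical axis (not along the pixel's ray), 0 where there is no reading.
- camera_params(name): a dict with "K" (3x3 intrinsics, pixels), "dist" ([k1, k2, p1, p2, k3] as OpenCV has them; the pictures are not rectified), "position" and "rotation" of the camera in the world; the wrist camera has in their place "tool_from_camera" (4x4, takes a point from camera to tool coordinates, whose origin is the TCP and whose axes are the flange's). Camera axes: x right, y down, z forward; pixel columns grow to the right and rows downward; lengths in m; the calibration is good to about 2 mm. A picture is of the moment at which its call begins: read the wrist's pose just before it. camera_params takes no time and is no camera call.
A pose or a line that the arm cannot do raises Unreachable and nothing moves.
- finish_job(): hands the job in; it is judged then, once.
The state is a dict: "time_s": time; "joint_pos": joint angles; "qd": joint speeds; "joint_efforts": joint torques, N m; "position": TCP position; "tcp_rot": TCP orientation; "wrist_force": force on the tool from outside, world axes, zero at the start; "ft_torque": the same for the moment, N m; "finger_gap": finger opening in m; "gripper_force": force on a finger pad.
Only numpy, scipy, OpenCV 4.12 (cv2) and the standard library are available. Lean on these libraries where they do the work, as an engineer would, in place of code of your own. Each camera call takes 0.05 s, during which the arm holds its last target. There are 200 camera calls.

## Working session

There is one attempt and no reset: what is moved stays moved. The work goes in short steps, each a Python script; the robot and the scene stay as the last script left them, time stands still between calls to the robot, and variables do not carry over. Pictures are saved under pics/ and viewed, at most 10 in all, crops included, and the job is handed in when it is done.

```bash
mkdir -p pics; ls; python3 - <<'E'
from rig import *
import cv2,numpy as np
for n in ["scene","side","wrist"]:
    p,d=camera(n); cv2.imwrite(f"pics/{n}0.png",p[:,:,::-1]); np.savez(f"{n}0.npz",p=p,d=d)
    c=camera_params(n); print(n,{k:np.round(v,4).tolist() for k,v in c.items()})
s=sense();print(s["time_s"],s["position"],np.round(s["tcp_rot"],3).tolist(),s["wrist_force"])
a=cv2.imread("pics/scene0.png");
E
```

```text
pics
scene {'K': [[547.2372, 0.0, 323.1503], [0.0, 547.2372, 235.5359], [0.0, 0.0, 1.0]], 'dist': [-0.1109, 0.0, 0.0, 0.0, 0.0], 'position': [1.518, -0.4324, 1.1893], 'rotation': [[0.3929, 0.6424, -0.658], [0.9195, -0.281, 0.2748], [-0.0083, -0.713, -0.7011]]}
side {'K': [[602.509, 0.0, 322.7699], [0.0, 602.509, 224.4863], [0.0, 0.0, 1.0]], 'dist': [-0.0787, 0.0, 0.0, 0.0, 0.0], 'position': [-0.3524, 1.0962, 0.9997], 'rotation': [[-0.7901, -0.33, 0.5166], [-0.6129, 0.439, -0.657], [-0.01, -0.8357, -0.5491]]}
wrist {'K': [[360.6011, 0.0, 317.9595], [0.0, 360.6011, 238.9804], [0.0, 0.0, 1.0]], 'dist': [0.0175, 0.0, 0.0, 0.0, 0.0], 'tool_from_camera': [[-0.0002, -0.9603, -0.2789, 0.07], [1.0, -0.0005, 0.0009, -0.0003], [-0.001, -0.2789, 0.9603, -0.1172], [0.0, 0.0, 0.0, 1.0]]}
0.15 [6.74601353e-01 2.21392094e-05 2.55493089e-01] [[-0.0, 1.0, -0.002], [1.0, 0.0, -0.0], [-0.0, -0.002, -1.0]] [ 0.16044629 -1.12590414 -0.19592972]
```

View pics/scene0.png

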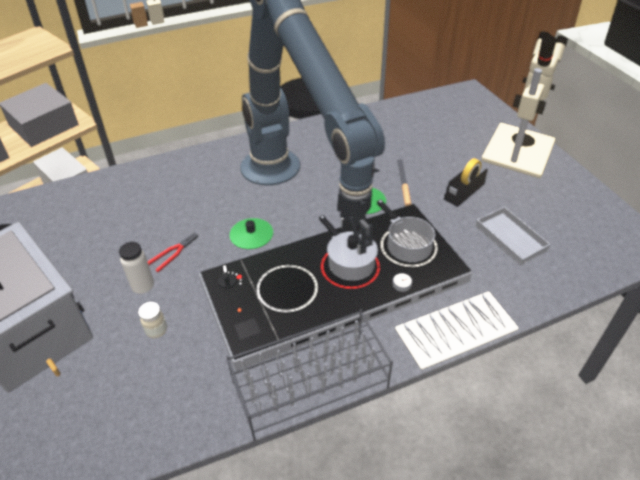

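View pics/side0.png

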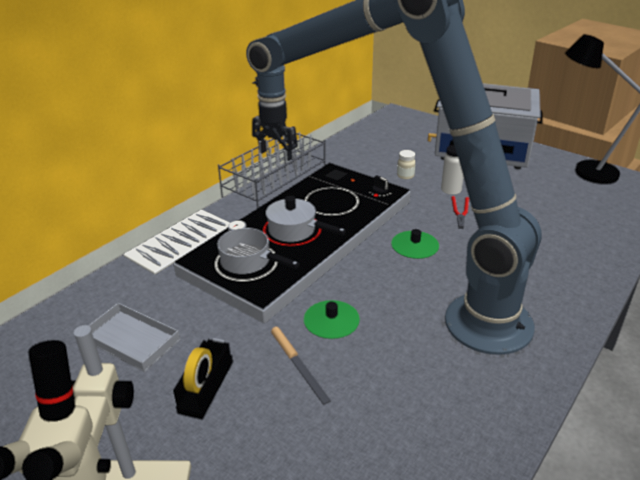

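The scene view shows the covered pan on the red ring at (351,257), the open pan at (411,238), the empty white ring at (287,288) and the heat knob at (228,277). The side view agrees, with the covered pan at (291,218) and the open pan at (243,250). Lid-like things are the steel lid on the pan at scene (351,245), and green lids at (251,232) and (375,200), which are excluded. So I choose the steel lid.

```bash
cat > h.py <<'E'
import numpy as np,cv2
from scipy.optimize import least_squares
from rig import *
def shot(n):
    s=sense(); p,d=camera(n); c=camera_params(n)
    if n=="wrist":
        T=np.eye(4);T[:3,:3]=s["tcp_rot"];T[:3,3]=s["position"];T=T@np.array(c["tool_from_camera"])
    else:
        T=np.eye(4);T[:3,:3]=c["rotation"];T[:3,3]=c["position"]
    return dict(p=p,d=d,T=T,K=np.array(c["K"]),D=np.array(c["dist"]))
def rays(S,uv):
    q=cv2.undistortPoints(np.asarray(uv,float).reshape(-1,1,2),S["K"],S["D"])[:,0]
    return np.c_[q,np.ones(len(q))]@S["T"][:3,:3].T     # unit depth along axis
def onplane(S,uv,z):
    r=rays(S,uv);o=S["T"][:3,3];return o+r*((z-o[2])/r[:,2])[:,None]
def cloud(S):
    v,u=np.mgrid[:480,:640];r=rays(S,np.c_[u.ravel(),v.ravel()])
    P=S["T"][:3,3]+r*S["d"].reshape(-1,1);P[S["d"].ravel()==0]=np.nan
    return P.reshape(480,640,3)
def circ(P,r=None):
    c0=np.r_[np.median(P[:,:2],0),0.07]
    f=lambda x:np.hypot(P[:,0]-x[0],P[:,1]-x[1])-(x[2] if r is None else r)
    return least_squares(f,c0,loss="soft_l1",f_scale=0.002).x
def tri(rs):  # list of (origin,dir)
    A=0;b=0
    for o,d in rs:
        d=d/np.linalg.norm(d);M=np.eye(3)-np.outer(d,d);A=A+M;b=b+M@o
    return np.linalg.solve(A,b)
def hsv(S): return cv2.cvtColor(S["p"],cv2.COLOR_RGB2HSV)
DOWN=lambda a:np.array([[np.cos(a),np.sin(a),0],[np.sin(a),-np.cos(a),0],[0,0,-1.]])  # tool x along angle a
E
python3 - <<'E'
from h import *
for n in ["scene","side","wrist"]:
    S=shot(n);C=cloud(S);H=hsv(S);g=S["p"].astype(int)
    z=C[:,:,2];print(n)
    inb=(C[...,0]>.4)&(C[...,0]<1)&(abs(C[...,1])<.5)
    dark=(g.max(2)<40)&inb&(abs(z-.055)<.015);print(" glass z",np.nanmedian(z[dark]),dark.sum())
    fl=inb&(abs(z-.055)<.012)
    for nm,m in [("red",fl&((H[...,0]<8)|(H[...,0]>172))&(H[...,1]>120)&(H[...,2]>70)),("white",fl&(H[...,1]<60)&(H[...,2]>130))]:
        k,L,st,ce=cv2.connectedComponentsWithStats(m.astype(np.uint8),connectivity=8)
        for i in range(1,k):
            if st[i,4]<60: continue
            v,u=np.nonzero(L==i);P=onplane(S,np.c_[u,v],.055);print(" ",nm,st[i].tolist(),np.round(circ(P),4))
    lid=inb&(z>.13)&(z<.17)&(g.max(2)<60)
    if lid.sum(): print(" lidknob",lid.sum(),np.round(np.nanmedian(C[lid],0),4))
E
```

```text
scene
 glass z 0.05516100351541553 685
  red [320, 253, 61, 36, 393] [0.5929 0.0341 0.0794]
  white [406, 228, 25, 17, 74] [-141.9962  326.2137  355.7569]
  white [380, 231, 58, 36, 262] [0.59   0.2237 0.0791]
  white [256, 265, 62, 47, 460] [ 0.5972 -0.1564  0.0792]
  white [199, 272, 34, 85, 198] [  2.1263 -77.3586  77.0137]
  white [380, 272, 92, 37, 189] [43.5016  1.0321 42.7551]
  white [232, 315, 127, 48, 283] [-178.6649   -3.228   179.4526]
 lidknob 90 [0.6013 0.0369 0.1573]
side
 glass z 0.054898977279776995 9020
  red [268, 229, 54, 17, 152] [0.5926 0.0358 0.0777]
  white [360, 191, 50, 42, 107] [ 1.21973e+01 -5.70000e-03  1.17667e+01]
  white [321, 233, 39, 31, 83] [512.9098   7.8926 512.5415]
  white [256, 264, 66, 48, 144] [4.6677 0.2974 4.2437]
 lidknob 121 [0.5837 0.0493 0.1538]
wrist
 glass z 0.054683666009897075 95238
  red [214, 75, 105, 189, 1401] [0.5929 0.0341 0.0794]
  white [132, 0, 152, 37, 874] [0.5898 0.2246 0.0794]
  white [410, 0, 4, 70, 78] [2.3303 0.183  1.5831]
  white [206, 292, 116, 118, 818] [ 0.5969 -0.1558  0.0791]
 lidknob 2302 [0.5953 0.0419 0.16  ]
```

View pics/wrist0.png

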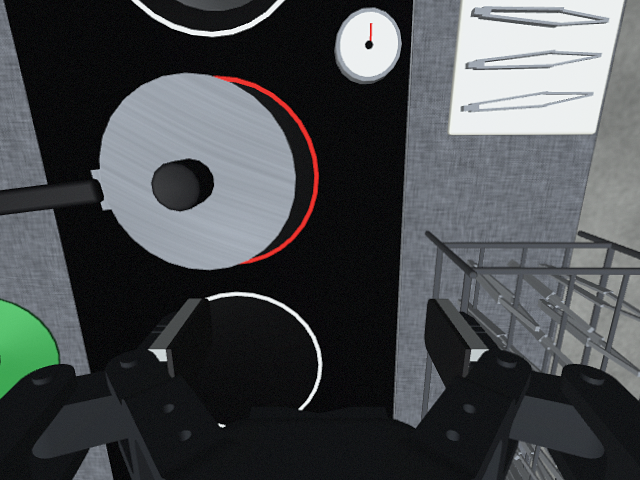

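The wrist view shows the lid's black knob at (182,186) on the steel lid, the red ring around it, the free ring at (265,370) and the handle running left at (40,197). All three rings agree between views, with radius about 79 mm and the glass at z = 0.055. Next I look from above the handles.

```bash
python3 - <<'E'
from h import *
movep([0.52,0.12,0.30],DOWN(0))
S=shot("wrist");cv2.imwrite("pics/w1.png",S["p"][:,:,::-1])
C=cloud(S);g=S["p"].astype(int);z=C[...,2]
print("z quant glass",np.nanmedian(z[(abs(z-.055)<.01)]))
hand=(z>.095)&(z<.116)&(g.max(2)<70)&(C[...,0]<.53)
k,L,st,ce=cv2.connectedComponentsWithStats(hand.astype(np.uint8))
for i in range(1,k):
    if st[i,4]<200: continue
    P=C[L==i];zt=np.nanpercentile(P[:,2],80)
    c,n=cv2.findContours((L==i).astype(np.uint8),0,1)
    r=cv2.minAreaRect(onplane(S,np.argwhere(L==i)[:,::-1],.110)[:,:2].astype(np.float32)*1000)
    print("handle",st[i].tolist(),"z80",zt.round(4),"mean",P.mean(0).round(4),"rect",np.round(r[0],1),np.round(r[1],1),round(r[2],1))
rim=(z>.109)&(z<.128)&(g.max(2)>70)
k,L,st,ce=cv2.connectedComponentsWithStats(rim.astype(np.uint8))
for i in range(1,k):
    if st[i,4]<300: continue
    c,_=cv2.findContours((L==i).astype(np.uint8),0,1);uv=max(c,key=len)[:,0]
    print("rim",st[i].tolist(),np.nanmedian(C[L==i],0).round(4),"circ .115",circ(onplane(S,uv,.115)).round(4))
lk=(z>.145)&(z<.17)&(g.max(2)<90)&(C[...,0]>.5)
c,_=cv2.findContours(lk.astype(np.uint8),0,1);uv=max(c,key=len)[:,0]
print("lidknob top z",np.nanpercentile(z[lk],80),circ(onplane(S,uv,.161)))
E
```

```text
z quant glass 0.05474225116901765
handle [201, 220, 36, 94, 1624] z80 0.1098 mean [0.4807 0.2097 0.1083] rect [474.8 208.5] [89.8 19.5] 5.7
handle [408, 225, 24, 93, 1024] z80 0.1096 mean [0.4783 0.0267 0.1079] rect [470.   25.9] [88.9 18.9] 7.3
rim [106, 37, 164, 170, 2474] [0.6074 0.244  0.114 ] circ .115 [0.5962 0.2225 0.0641]
rim [332, 40, 172, 178, 22074] [0.5969 0.0433 0.1196] circ .115 [0.5905 0.0394 0.0679]
rim [414, 231, 14, 88, 523] [0.4606 0.0257 0.1098] circ .115 [0.3074 1.2322 1.2155]
lidknob top z 0.16103548815709107 [0.59039852 0.04246819 0.01488621]
```

View pics/w1.png

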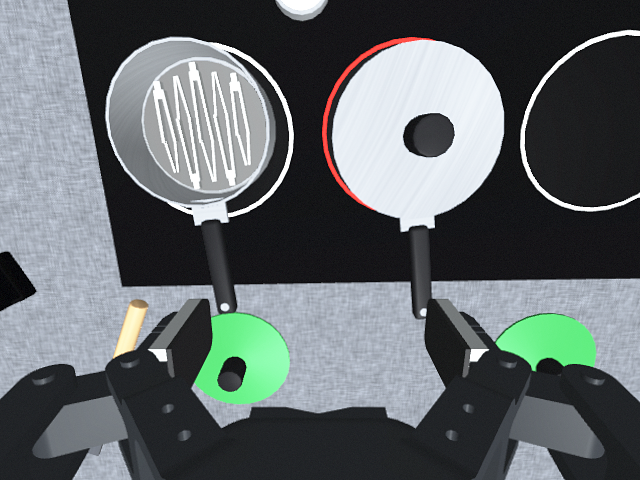

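The wrist view shows the open pan at (190,122) with handle at (218,265), and the covered pan at (418,128) with handle at (420,270). Both handles measure about 89 x 19 mm with the top at z = 0.110, as they should. Now I grip and slide the finished pan.

```bash
cat > slide.py <<'E'
from h import *
def slide(pan,ang,ring,w=None):
    pan=np.array(pan);ring=np.array(ring);R=DOWN(ang)
    g=pan-0.123*np.array([np.cos(ang),np.sin(ang)])
    command_gripper(0.05,50)
    movep([*g,0.20],R); move_l([*g,0.109],feed=0.08)
    f0=sense()["wrist_force"]
    command_gripper(0.0,50)
    s=sense();print("gap",s["finger_gap"],s["gripper_force"],"df",np.round(s["wrist_force"]-f0,1))
    t=g+ring-pan
    move_l([*t,0.109],feed=0.07)
    s=sense();print("df",np.round(s["wrist_force"]-f0,1),s["position"].round(4) if hasattr(s["position"],"round") else s["position"])
    command_gripper(0.05);sleep(0.2);move_l([*t,0.20],feed=0.15)
def look(x,y,ztcp=0.30):
    movep([x,y,ztcp],DOWN(0));S=shot("wrist");C=cloud(S);g=S["p"].astype(int);z=C[...,2]
    rim=((z>.108)&(z<.128)&(g.max(2)>70)&(C[...,0]>.515)).astype(np.uint8)
    k,L,st,ce=cv2.connectedComponentsWithStats(rim)
    for i in range(1,k):
        if st[i,4]<300: continue
        c,_=cv2.findContours((L==i).astype(np.uint8),0,1);uv=max(c,key=len)[:,0]
        print("rim",st[i].tolist(),np.nanmedian(C[L==i],0).round(4),"circ",circ(onplane(S,uv,.115)).round(4))
    lk=((z>.145)&(z<.17)&(g.max(2)<90)&(C[...,0]>.5)).astype(np.uint8)
    c,_=cv2.findContours(lk,0,1)
    if c: uv=max(c,key=len)[:,0];print("lidknob",np.nanpercentile(z[lk>0],80).round(4),circ(onplane(S,uv,.161)).round(4))
    h=((z>.095)&(z<.114)&(g.max(2)<80)&(C[...,0]<.53)).astype(np.uint8)
    k,L,st,ce=cv2.connectedComponentsWithStats(h)
    for i in range(1,k):
        if st[i,4]>200: r=cv2.minAreaRect(onplane(S,np.argwhere(L==i)[:,::-1],.110)[:,:2].astype(np.float32)*1000);print("handle",np.round(r[0],1),np.round(r[1],1),round(r[2],1))
    return S
E
python3 - <<'E'
from slide import *
slide([0.5905,0.0405],0.122,[0.5971,-0.156])
S=look(0.52,-0.10);cv2.imwrite("pics/w2.png",S["p"][:,:,::-1]);print(sense()["time_s"])
E
```

```text
gap 0.017415711772437163 49.60737884044647 df [-0.1 -0.5  4.1]
df [0.8 7.7 4.5] [ 0.4759 -0.1676  0.1093]
rim [296, 26, 173, 183, 22954] [ 0.6034 -0.1484  0.1196] circ [ 0.5977 -0.1512  0.0679]
lidknob 0.1611 [ 0.5973 -0.1495  0.0144]
handle [ 514.6 -289.8] [14.2 37.8] 80.9
handle [ 481.6 -166.4] [80.3 19.3] 8.0
9.6083
```

View pics/w2.png

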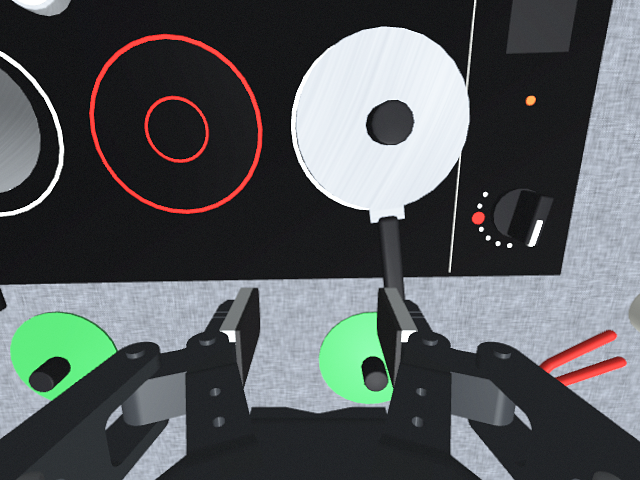

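The wrist view shows the finished pan in the right-hand white ring at (380,118), about 5 mm from centre, and the red ring clear at (176,123). The heat knob is at (525,215), with its pointer at (535,232) and the red dot at (478,218). Next pan now.

```bash
python3 - <<'E'
from slide import *
slide([0.5962,0.2225],0.11,[0.5929,0.0310])
S=look(0.52,-0.06);cv2.imwrite("pics/w3.png",S["p"][:,:,::-1]);print(sense()["time_s"])
E
```

```text
gap 0.017270540404163048 50.2421110868454 df [-2.   0.3  3.8]
df [-0.2  6.   3.9] [0.4714 0.0189 0.1093]
rim [348, 26, 174, 183, 22874] [ 0.6037 -0.1473  0.1196] circ [ 0.5976 -0.1518  0.0678]
rim [118, 38, 165, 171, 2599] [0.6049 0.0563 0.114 ] circ [0.5936 0.0331 0.0641]
lidknob 0.1611 [ 0.5972 -0.148   0.015 ]
handle [ 514.3 -288.3] [13.9 37.4] 81.2
handle [ 476.4 -166.4] [90.7 19.2] 8.0
handle [480.1  17.4] [74.3 19.4] 7.0
17.65
```

View pics/w3.png

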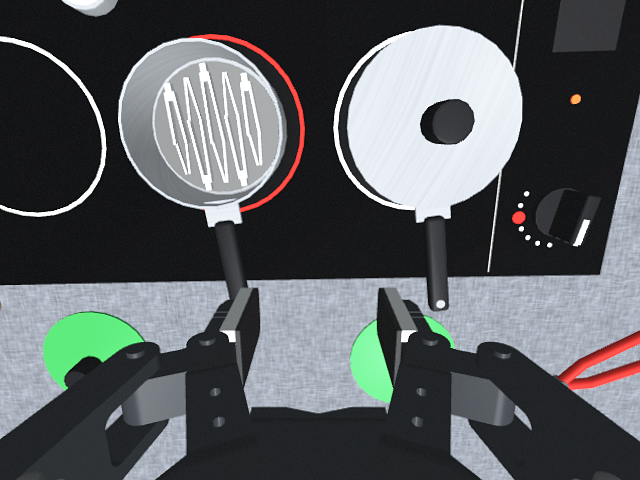

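The wrist view shows the next pan inside the red ring at (202,122), centred to about 1 mm, and the finished pan at (434,117) with the lid knob at (447,121). I take one close look above each pan, then transfer the lid.

```bash
python3 - <<'E'
from slide import *
look(0.58,0.034);S=look(0.58,-0.151)
# knob top from the picture, ray-cast on z=.161 and .129 sanity above
L=np.array([0.5976,-0.151])
C=cloud(S);z=C[...,2];m=(abs(z-.161)<.003)&(S["p"].max(2)<110)
print("top pts",m.sum(),np.nanmedian(C[m],0),(np.nanmin(C[m],0)+np.nanmax(C[m],0))/2)
E
```

```text
rim [459, 113, 171, 164, 19246] [ 0.6075 -0.1436  0.1195] circ [ 0.5971 -0.152   0.0683]
rim [243, 123, 155, 151, 2001] [0.5872 0.0338 0.1139] circ [0.594  0.0334 0.0641]
lidknob 0.1608 [ 0.5993 -0.1447  0.0168]
handle [ 477.6 -164.1] [91.5 21.2] 7.9
handle [473.1  18.7] [91.4 17.7] 7.2
rim [237, 115, 163, 161, 19050] [ 0.6055 -0.1512  0.1195] circ [ 0.5975 -0.1509  0.068 ]
rim [21, 124, 160, 152, 2776] [0.5969 0.0574 0.1135] circ [0.5937 0.0318 0.0648]
lidknob 0.161 [ 0.5993 -0.1508  0.0144]
handle [ 516.8 -292.1] [13.8 36.8] 80.9
handle [ 477.6 -167.8] [90.7 17.8] 8.3
handle [482.2  15.2] [73.3 22.7] 7.2
top pts 1198 [ 0.59854801 -0.15053877  0.16037771] [ 0.59802169 -0.15091897  0.160517  ]
```

```bash
python3 - <<'E'
from slide import *
L=np.array([0.5977,-0.1509]);P=np.array([0.5938,0.0333]);R=DOWN(0)
command_gripper(0.06,40)
movep([*L,0.22],R);print("touch",move_l([*L,0.156],feed=0.06,until_force=6))
f0=sense()["wrist_force"];command_gripper(0,40);s=sense()
print("gap",s["finger_gap"],s["position"],np.round(s["wrist_force"]-f0,1))
move_l([*L,0.215],feed=0.06);s=sense();print("lift df",np.round(s["wrist_force"]-f0,2),s["finger_gap"])
move_l([*P,0.215],feed=0.12);s=sense();print(s["position"])
sleep(.2);move_l([*P,0.166],feed=0.06)
t=move_l([*P,0.153],feed=0.02,until_force=5);s=sense();print("contact",t,s["position"],np.round(s["wrist_force"]-f0,2),s["time_s"])
E
```

```text
touch False
gap 0.029128535718345675 [ 0.59801323 -0.15100487  0.1565475 ] [ 0.5 -0.4  2.4]
lift df [ 0.86 -0.42 -2.01] 0.029103249437606657
[0.5938616  0.03221928 0.21502008]
contact True [0.5937758  0.03330306 0.15651426] [ 0.78 -0.3   5.17] 25.8167
```

Contact came at exactly the height at which the lid was gripped, so it is home. Now I release it and measure the lid and the knob.

```bash
python3 - <<'E'
from slide import *
p=sense()["position"];command_gripper(0.06);sleep(.2);move_l([p[0],p[1],0.24],feed=0.1)
look(0.58,0.034)
movep([0.46,-0.29,0.26],DOWN(0))
S=shot("wrist");cv2.imwrite("pics/w4.png",S["p"][:,:,::-1])
C=cloud(S);g=S["p"].astype(int);z=C[...,2]
n=np.hypot(C[...,0]-.515,C[...,1]+.29)<.06
b=n&(z>.09)&(z<.105);uv=np.argwhere(b)[:,::-1]
r=cv2.minAreaRect(onplane(S,uv,.099)[:,:2].astype(np.float32)*1000);print("bar",b.sum(),np.nanmedian(z[b]).round(4),np.round(r[0],1),np.round(r[1],1),r[2])
w=b&(g.min(2)>150);print("pointer",w.sum(),np.nanmean(C[w],0))
H=hsv(S);d=(np.hypot(C[...,0]-.515,C[...,1]+.29)<.08)&((H[...,0]<8)|(H[...,0]>172))&(H[...,1]>120)&(z>.04);print("dot",d.sum(),np.nanmean(C[d],0))
print(sense()["time_s"])
E
```

```text
rim [456, 119, 160, 153, 2765] [ 0.6015 -0.1755  0.1136] circ [ 0.5978 -0.1495  0.0648]
rim [239, 121, 162, 159, 18650] [0.6015 0.0324 0.1195] circ [0.5933 0.0325 0.068 ]
lidknob 0.1609 [0.5953 0.0326 0.0145]
handle [ 485.3 -163.2] [75.7 21.1] 7.7
handle [473.3  18.7] [91.1 17.7] 7.2
bar 1074 0.0985 [ 514.5 -299.1] [13.7 46.3] 80.6178970336914
pointer 250 [ 0.50399891 -0.29767768  0.09922891]
dot 208 [ 0.50547975 -0.26751629  0.06632565]
29.1833
```

View pics/w4.png

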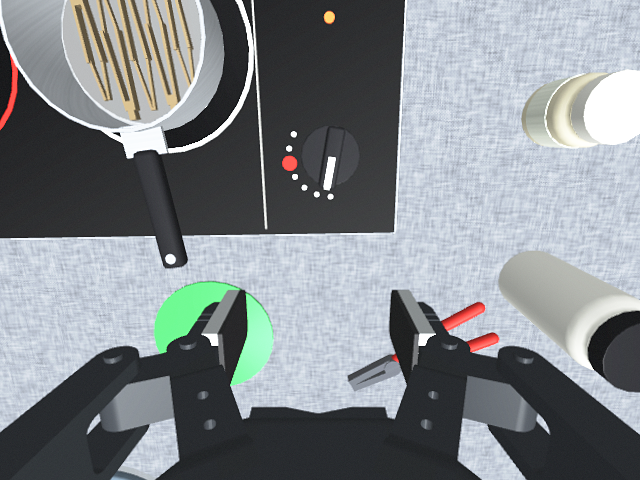

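The wrist view shows the lid off the finished pan and the knob bar at (330,160), with its white pointer end at (329,172) and the red dot at (290,163). Measured against the row of rings, the knob angle is about 0.18, so it needs 1.22 rad clockwise. The lid on the next pan measures flat and home, with its knob top at 0.161.

```bash
python3 - <<'E'
from slide import *
k=np.array([0.5145,-0.2991]);turn=1.22
best=None
for a0 in (-0.164,np.pi-0.164):
    q0=inverse_kinematics([*k,.2],DOWN(a0));q1=inverse_kinematics([*k,.095],DOWN(a0-turn));print(a0,q0 is not None and np.round(q0,2),q1 is not None and np.round(q1,2))
    if q0 is not None and q1 is not None:
        j=abs(np.array(q1)-q0).max()
        if best is None or j<best[0]: best=(j,a0)
a0=best[1];print("use",best)
command_gripper(0.035,40);movep([*k,.2],DOWN(a0))
print("touch",move_l([*k,.095],feed=0.07,until_force=8))
command_gripper(0,40);s=sense();print("gap",s["finger_gap"],np.round(s["wrist_force"],1))
for i in range(1,7):
    movep([*k,.095],DOWN(a0-turn*i/6))
s=sense();print(np.round(s["wrist_force"],1),np.round(s["ft_torque"],2),s["position"])
command_gripper(0.035);sleep(.1);move_l([*k,.2],feed=0.12)
movep([0.46,-0.25,0.28],DOWN(0))
S=shot("wrist");cv2.imwrite("pics/w5.png",S["p"][:,:,::-1])
C=cloud(S);g=S["p"].astype(int);z=C[...,2]
b=(np.hypot(C[...,0]-.515,C[...,1]+.299)<.04)&(z>.09)&(z<.105)
r=cv2.minAreaRect(onplane(S,np.argwhere(b)[:,::-1],.099)[:,:2].astype(np.float32)*1000);print("bar",np.round(r[0],1),np.round(r[1],1),r[2])
w=b&(g.min(2)>150);print("pointer",w.sum(),np.nanmean(C[w],0))
look(0.56,-0.06)
print(sense()["time_s"])
E
```

```text
-0.164 [ 0.19  0.4   0.35  1.81 -0.16  0.96 -1.13] [ 0.08  0.57  0.51  1.89 -0.39  0.78 -2.15]
2.977592653589793 [ 0.61  0.4  -0.21  1.78  0.1   0.97  1.77] [ 0.46  0.52 -0.01  1.87  0.01  0.75  0.64]
use (np.float64(1.0218998807011348), -0.164)
touch False
gap 0.01247615437617793 [-0.6  1.4  3. ]
[-1.8  2.9  5.4] [ 0.49  0.38 -0.07] [ 0.51460214 -0.29882317  0.09545866]
bar [ 515.  -298.3] [13.2 47.4] 10.60452938079834
pointer 254 [ 0.51240121 -0.28823991  0.09917746]
rim [345, 91, 158, 158, 2276] [ 0.6005 -0.1721  0.1139] circ [ 0.5977 -0.1502  0.064 ]
rim [118, 93, 167, 167, 19798] [0.6015 0.0287 0.1195] circ [0.5931 0.0334 0.0679]
lidknob 0.1609 [0.5946 0.0294 0.0152]
handle [ 519.4 -289.1] [13.7 44.4] 9.7
handle [ 477.1 -166.5] [91.1 19. ] 8.1
handle [487.1  18.1] [62.4 19.3] 7.2
37.1167
```

View pics/w5.png

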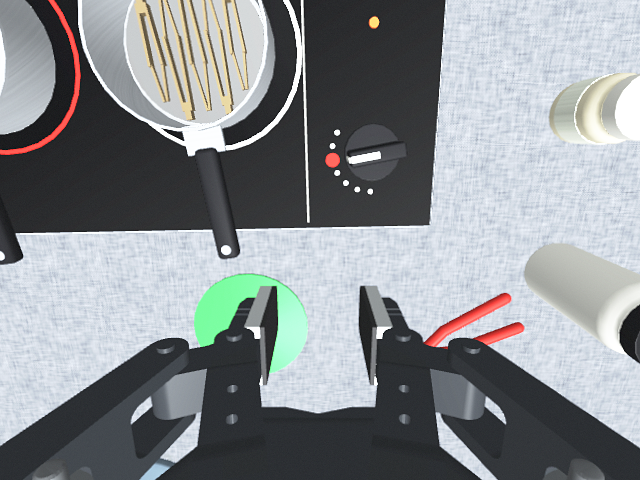

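The view shows the white pointer at (365,157) facing the red dot at (332,160). The knob angle is about 1.40. Both pans and the lid check out, so I hand in.

```bash
python3 -c "
from rig import *
print(finish_job())"
```

```text
the job is handed in; nothing more can be done
None
```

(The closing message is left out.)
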